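# Reset the tripped breaker under a push-latch cover

## Robot

A 6-joint arm with a two-finger parallel gripper is mounted at the origin on the work surface. World frame = base frame: x ahead of the robot, y to its left, z up, the work surface at z = 0. Lengths are in mm, angles in degrees, forces in N, time in s.
With the tool pointing down it reaches from about 325 to 750 mm from the base axis. Payload 7.6 kg.
Tool frame: the origin (TCP) lies at the very end of the fingers, on their centre line; the grasp point (between the pads) lies 19 mm behind it; z points along the fingers, y is the direction in which the jaws open and shut (so a half turn about z gives the same grasp; the last joint's range is limited). The gripper opens to 85 mm and grips with 20 to 120 N. Pads are 22 mm wide; open, the fingers measure 114 mm over their backs; the gripper's body (76 mm by 85 mm) begins 54 mm behind the grasp point. The pads swing forward as they close: fully open they stand 13 mm farther back than shut.
Start: joints at [70.227, 2.991, 80.254, -0, 96.75, -4.028], TCP at [142.444, 505.327, 231.323] pointing down, gripper open.
Joint ranges: [-166.34, 166.34], [-52.06, 124.39], [6.96, 135.62], [-60.46, 240.46], [14.63, 156.25], [-167.68, 167.68]. Speed limits (degrees/s): [147.25, 147.25, 172.46, 180, 180, 180].

## Interface

Orientations are given as [roll, pitch, yaw] about the fixed x, y, z axes, in that order (R = Rz(yaw) Ry(pitch) Rx(roll)).
In Python, from station import ctrl gives the robot as it stands. The module is installed in compiled form; this text tells all that it offers.
- The arm moves only by the tool drive_tool, never from a script. Its arguments are lists of equal length, an entry for each row: "offset": the shift along the world's x, y, z in mm, a list of three; "turn": the turn, a rotation vector about the world's x, y, z in rad, a list of three; "jaw": the gripper command: -1 is fully open, 1 is shut, values between are in proportion. In form: {"offset": [[tx, ty, tz], ...], "turn": [[rx, ry, rz], ...], "jaw": [jaw, ...]}. A call has 1 to 12 rows; each row is the pose to reach, as a shift and turn from the pose commanded when the call began; what a row does not reach only later rows make up. A row lasts 1/10 s, in which the tool goes at most 50 mm and 8.59 degrees, less where a joint would pass 70% of its speed; a pose out of reach is approached as far as the arm can. A call with a gripper value outside its range is refused whole. The fingers move at their own pace and stop on an object; "force" is the grip in N (left out, the last holds). Time passes only in rows, so rows that repeat a pose let the fingers close. It gives the time, the measured TCP pose, the force and the opening at its end, in the units of the state.
- ctrl.sense(): the state, without advancing time (a new reading comes with each control period).
- ctrl.camera(name): name is "side" or "top"; returns the picture (480x640x3 uint8, blue, green, red); there is no depth.
- ctrl.camera_model(name): a dict with "camera_matrix" (3x3 intrinsics, pixels), "k1" (the pictures are not rectified: a ray, as slopes to the right and down, at radius r is drawn at 1 + k1 r^2 times it, then the intrinsics apply), "rvec" (rotation vector, rad) and "tvec" (3), from world to camera coordinates, as OpenCV has them. Camera axes: x right, y down, z forward; pixel columns grow to the right and rows downward; lengths in mm; the calibration is good to about 2 mm. A picture is of the moment at which its call begins. camera_model takes no time and is no camera call.
- ctrl.hand_in(): hands the job in, once; it reports no verdict.
Trained networks look in the newest picture that a camera, given by its name, has taken for a name from the list of things; names that differ only in an ending like _2 or _b are one class to them, and where a whole thing is asked for, a point or a joint stands for the part that bears it (a point fixed in the world has none). Each returns a list of dicts, best first, with "conf" (0 to 1); they miss things now and then, are a little off and sometimes report something else, mostly with a low value. They report only what shows in the picture. A call takes as long as a camera call.
- ctrl.cut_out(camera, query): "pixels" (480x640 bool, what is visible of it) and "xy" ([column, row] in pixels, amid what is visible of it).
The state is a dict: "clock": time; "joint_pos": joint angles; "qd": joint speeds; "effort": joint torques, N m; "tool_pos": TCP position; "ee_rot": TCP orientation; "force": force on the tool from outside, world axes, zero at the start; "moment": the same for the moment, N m; "gripper_width": opening from 0.0 (shut) to 1.0 (fully open).
Only numpy, scipy, OpenCV 4.12 (cv2) and the standard library are available. Lean on these libraries where they do the work, as an engineer would, in place of code of your own. Each camera call takes 0.05 s, during which the arm holds its last target.

## Task

The bench power box has tripped. Press its push-latch cover so that it pops open, push in the one reset button that stands out until it is fully in, then press the cover down again until it latches shut and stays flush. Leave the other things on the bench where they are; nothing is to be picked up.

Things in the scene. Friction and masses are not known exactly. Their poses are not given: they have to be found in the camera images.
- power_box: Grey steel box, 200 (x) x 224 (y) mm, 80 mm tall, fixed to the bench, sockets on its near (-x) face. Origin: centre of its underside, on the bench; x, y along its sides, z up. Its top has a centred opening 143 mm (x) by 153 mm (y), shut flush by an aluminium cover 140 x 150 mm, 6 mm thick, hinged on the +y side, free edge at y = -75 mm (shown by a thin black strip 22 mm in from the edge).
- panel (a point): Middle of the row of three round reset buttons, on the level panel under the cover, 46 mm above the bench, box frame (0, -46, 46) mm; axes as the box's. The buttons stand at -38, 0 and +38 mm along the box's x.
- cover (a joint): Cover angle (rad): 0 flush and latched, +1.20 popped open (free edge up, leaning towards the hinge), -0.055 pressed in to its firm stop (free edge 8 mm below flush). A spring pushes it open: about 3 N at the free edge when shut, 1.5 N when open. Push latch: pressed to the stop (at least beyond -0.04) and let go, a shut cover swings open in 1.5 s; an open one rises to flush and stays latched.
- cover_edge (a point): Middle of the cover's free edge, on its outer (upper) face; moves with the cover. Axes as the box's when shut; z out of the outer face; the cover runs from here along +y, 150 mm to the hinge. Shut: box frame (0, -75, 80) mm. Open: about (0, +23, 218) mm. Pressing within 45 mm of the free edge, with 8 to 15 N, reaches the stop.
- cover_hinge (a point): Point on the hinge axis at the middle of the cover, box frame (0, 75, 77) mm; axes as the box's. The cover turns about this point's x axis; opening lifts the free edge.
- reset (a joint): How far the tripped reset button is pushed in (m): 0 tripped (standing out), 0.010 fully in. Needs about 3 N, a little more for speed; stays where it is left; firm stop.
- reset_top (a point): Centre of the top of the tripped reset button: black round plunger 16 mm across in a steel collar 24 mm across, 3 mm high. Tripped, it stands 14 mm above the panel (60 mm above the bench); fully in, 4 mm, like its two identical neighbours, which are in already. It may be any of the three. z up.
- tape_roll: Bystander: roll of masking tape lying flat, 94 mm across, 25 mm high, on the hinge side of the box, towards its near end. Origin: centre of its underside.
- screwdriver: Bystander: screwdriver 190 mm long lying on the bench beside the box's free-edge side. Origin near its middle, underside.
- offcut: Bystander: wooden block 45 x 90 x 35 mm in front of the box. Origin: centre of its underside.
- bit_tin: Bystander: upright steel tin 48 mm across, 45 mm high, beyond the screwdriver. Origin: centre of its underside.
- paper_cup: Bystander: white cup 80 mm across, 100 mm tall, on the hinge side of the box, towards its far end. Origin: centre of its underside.

How it is judged (in metres and radians):
On the way, in this order (a step that is already met when the one before it is completed fails the run):
1. the cover has popped wide open (value of joint cover above 0.85 rad), for 0.2 s.
2. the tripped reset button is pushed fully in while the cover is open (value of joint reset above 0.008 m and value of joint cover above 0.5 rad), for 0.1 s.
3. the cover is shut and latched, with nothing pressing on it (value of joint cover between -0.02 and 0.03 rad and contact force between the arm and power_box below 0.2 N), for 0.3 s.
At the end, for the whole second after the job is handed in: The tripped reset button is in by more than 8 of its 10 mm and the cover is latched shut, within -0.02 to 0.03 rad of flush, by itself (value of joint reset above 0.008 m and value of joint cover between -0.02 and 0.03 rad); the robot touches nothing.
It fails at once if a bystander is moved by more than 30 mm, or lifted (distance of any of tape_roll, screwdriver, offcut, bit_tin, paper_cup from where it was at the start of the episode above 0.03 m or height (world z) of any of tape_roll, offcut, bit_tin, paper_cup above 0.012 m).
It also fails if it takes over 54 s, if anything falls off the work surface, if the arm or the gripper's body presses on something with over 40 N, if the wrist force passes 120 N, or if a joint passes its speed limit or range.

## Working session

There is one attempt and no reset: what is moved stays moved. The work goes in short steps, Python scripts to look and compute and a tool call to move; the robot and the scene stay as the last step left them, time stands still between calls to the robot, and variables do not carry over. Pictures are saved under pics/ and viewed, and the job is handed in when it is done.

Besides the shell and the picture viewer there is one more tool, called as name(argument=value, ...) on one line, values as JSON. drive_tool: Moves the arm, as the interface text tells. Its arguments: {"type":"object","properties":{"offset":{"type":"array"},"turn":{"type":"array"},"jaw":{"type":"array"},"force":{"type":"number"}},"required":["offset","turn","jaw"]}

```bash
mkdir -p pics
python3 - <<'E'
from station import ctrl
import cv2
for n in("top","side"):
    cv2.imwrite(f"pics/{n}0.png",ctrl.camera(n)); print(ctrl.camera_model(n))
    for q in("power_box","cover_edge"):
        for d in ctrl.cut_out(n,q)[:2]: print(n,q,d["conf"],d["xy"],d["pixels"].sum())
print(ctrl.sense())
E
```

```text
{'camera_matrix': array([[511.98781737,   0.        , 318.67750473],
       [  0.        , 511.98781737, 242.37426455],
       [  0.        ,   0.        ,   1.        ]]), 'k1': 0.011982560384211237, 'rvec': array([ 2.14569985, -2.18408174,  0.15620235]), 'tvec': array([ 20.57221796, 548.20611173, 968.03140452])}
top power_box 0.83 [273.0, 221.1] 12948
top cover_edge 0.8 [275.1, 216.9] 5957
top cover_edge 0.57 [361.8, 219.5] 772
{'camera_matrix': array([[441.25685957,   0.        , 321.78992095],
       [  0.        , 441.25685957, 238.66545862],
       [  0.        ,   0.        ,   1.        ]]), 'k1': -0.061710517679590224, 'rvec': array([ 0.94277462, -2.55478622,  1.00803114]), 'tvec': array([443.70370888, 298.40928928, 491.37641142])}
side power_box 0.69 [272.4, 264.6] 21388
side power_box 0.37 [231.0, 372.7] 2486
side cover_edge 0.79 [269.5, 247.2] 7772
{'clock': 0.3, 'joint_pos': array([ 7.02272135e+01,  3.00264402e+00,  8.02712316e+01,  1.49366012e-03,
        9.67498844e+01, -4.02878341e+00]), 'qd': array([-0.00954041, -0.09711201, -0.17867381,  0.14841013,  0.08603874,
        0.00943188]), 'effort': array([ 3.15824934e-05, -3.81063116e+01, -3.59785402e+01, -4.50114680e-05,
        2.63334317e-03,  2.38688676e-05]), 'tool_pos': array([142.40733298, 505.24097816, 231.0652504 ]), 'ee_rot': array([-1.79976403e+02, -3.14903963e-03,  1.64256171e+02]), 'force': array([-0.19301959, -0.76898674,  0.15339534]), 'moment': array([-0.06789108,  0.06093939,  0.02420177]), 'gripper_width': 1.0016805874062973}
```

View pics/top0.png

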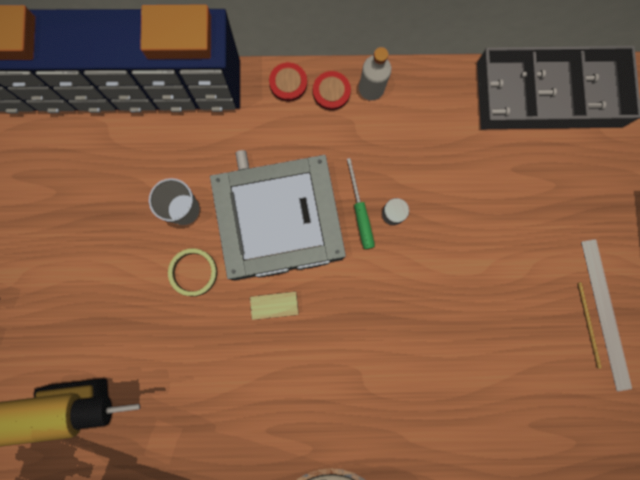

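View pics/side0.png

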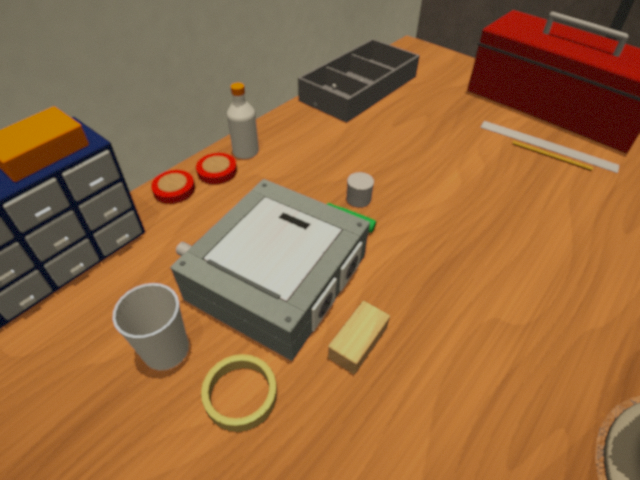

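The top view shows the box centred near (277,217) with its strip at (305,210), so the free edge faces right (−y). The side view agrees. Next I fit the box pose to the box and cover masks in both cameras.

```bash
cat > h.py <<'E'
import numpy as np, cv2
from station import ctrl
def proj(P,m):
    R,_=cv2.Rodrigues(m["rvec"]); c=np.asarray(P,float)@R.T+m["tvec"]
    s=c[:,:2]/c[:,2:]; s=s*(1+m["k1"]*(s**2).sum(1,keepdims=True))
    K=m["camera_matrix"]; return s*[K[0,0],K[1,1]]+K[:2,2]
def b2w(P,p):
    a=np.radians(p[2]);c,s=np.cos(a),np.sin(a);P=np.asarray(P,float)
    return np.c_[p[0]+c*P[:,0]-s*P[:,1],p[1]+s*P[:,0]+c*P[:,1],P[:,2]]
E
python3 - <<'E'
from h import *
from scipy.optimize import minimize
box=[[x,y,z] for x in(-100,100) for y in(-112,112) for z in(0,80)]
cov=[[x,y,80] for x in(-70,70) for y in(-75,75)]
M={}
for n in("top","side"):
    m=ctrl.camera_model(n); im=ctrl.camera(n)
    M[n]=(m,[(ctrl.cut_out(n,q)[0]["pixels"],pts) for q,pts in(("power_box",box),("cover_edge",cov))],im)
def hull(pts,m,p):
    h=cv2.convexHull(proj(b2w(pts,p),m).astype(np.float32))
    o=np.zeros((480,640),np.uint8); cv2.fillConvexPoly(o,np.round(h*16).astype(np.int32),1,shift=4); return o>0
def cost(p,names=("top","side"),det=False):
    r=[]
    for n in names:
        m,L,_=M[n]
        for k,pts in L:
            k=cv2.morphologyEx(k.astype(np.uint8),cv2.MORPH_CLOSE,np.ones((15,15)))>0
            o=hull(pts,m,p); r.append((k&o).sum()/(k|o).sum())
    return r if det else -sum(r)
for names in(("top","side"),("top",),("side",)):
    best=min((minimize(cost,[x0,y0,w],args=(names,),method="Nelder-Mead",options=dict(initial_simplex=[[x0,y0,w],[x0+30,y0,w],[x0,y0+30,w],[x0,y0,w+10]])) for x0,y0 in((520,100),(560,60),(480,60)) for w in(-10,10)),key=lambda r:r.fun)
    print(names,best.x,cost(best.x,names,True))
    if len(names)==2: p=best.x
for n in M:
    im=M[n][2].copy()
    for pts in(cov,[[x,y,80] for x in(-100,100) for y in(-112,112)],[[x,-46,46] for x in(-38,0,38)]):
        for u in proj(b2w(pts,p),M[n][0]): cv2.circle(im,tuple(np.round(u*8).astype(int)),16,(0,0,255),-1,shift=3)
    c=proj(b2w([[0,0,80]],p),M[n][0])[0].astype(int)
    cv2.imwrite(f"pics/{n}1.png",cv2.resize(im[max(0,c[1]-100):c[1]+100,max(0,c[0]-130):c[0]+130],None,fx=3,fy=3))
E
```

```text
Traceback (most recent call last):
IndexError: list index out of range
```

```bash
cat > fit.py <<'E'
from h import *
from scipy.optimize import minimize
box=[[x,y,z] for x in(-100,100) for y in(-112,112) for z in(0,80)]
cov=[[x,y,80] for x in(-70,70) for y in(-75,75)]
def cut(n,q):
    for _ in range(4):
        r=ctrl.cut_out(n,q)
        if r and r[0]["conf"]>.6: return r[0]["pixels"]
        ctrl.camera(n)
    print("miss",n,q)
M={}
for n in("top","side"):
    m=ctrl.camera_model(n); im=ctrl.camera(n)
    M[n]=(m,[(k,pts) for k,pts in ((cut(n,q),pts) for q,pts in(("power_box",box),("cover_edge",cov))) if k is not None],im)
def hull(pts,m,p):
    h=cv2.convexHull(proj(b2w(pts,p),m).astype(np.float32))
    o=np.zeros((480,640),np.uint8); cv2.fillConvexPoly(o,np.round(h*16).astype(np.int32),1,shift=4); return o>0
def cost(p,names=("top","side"),det=False):
    r=[]
    for n in names:
        m,L,_=M[n]
        for k,pts in L:
            k=cv2.morphologyEx(k.astype(np.uint8),cv2.MORPH_CLOSE,np.ones((15,15)))>0
            o=hull(pts,m,p); r.append((k&o).sum()/(k|o).sum())
    return r if det else -sum(r)
for names in(("top","side"),("top",),("side",)):
    best=min((minimize(cost,[x0,y0,w],args=(names,),method="Nelder-Mead",options=dict(initial_simplex=[[x0,y0,w],[x0+30,y0,w],[x0,y0+30,w],[x0,y0,w+10]])) for x0,y0 in((520,100),(560,60),(480,60)) for w in(-10,10)),key=lambda r:r.fun)
    print(names,best.x,cost(best.x,names,True))
    if len(names)==2: p=best.x
for n in M:
    im=M[n][2].copy()
    for pts in(cov,[[x,y,80] for x in(-100,100) for y in(-112,112)],[[x,-46,46] for x in(-38,0,38)]):
        for u in proj(b2w(pts,p),M[n][0]): cv2.circle(im,tuple(np.round(u*8).astype(int)),16,(0,0,255),-1,shift=3)
    c=proj(b2w([[0,0,80]],p),M[n][0])[0].astype(int)
    cv2.imwrite(f"pics/{n}1.png",cv2.resize(im[max(0,c[1]-100):c[1]+100,max(0,c[0]-130):c[0]+130],None,fx=3,fy=3))
print(ctrl.sense()["clock"])
E
python3 fit.py
```

```text
('top', 'side') [595.45963735  90.92854507   9.9338199 ] [np.float64(0.9580388363961014), np.float64(0.9643496662868305), np.float64(0.9636560889612151), np.float64(0.9672962352642921)]
('top',) [594.10978676  90.52489903   9.61326604] [np.float64(0.9635385534967125), np.float64(0.9654329039621719)]
('side',) [596.64920993  90.68713504   9.94181995] [np.float64(0.9693669162695712), np.float64(0.9669285352255449)]
0.75
```

View pics/top1.png

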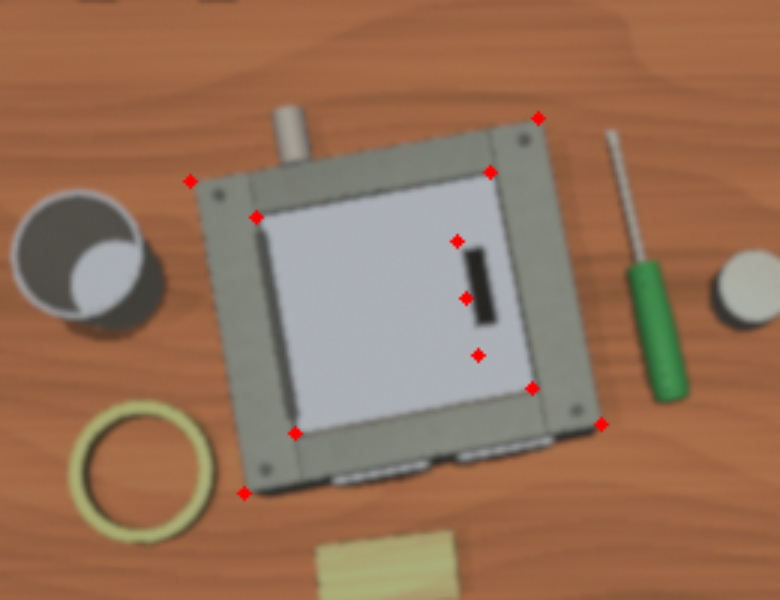

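View pics/side1.png

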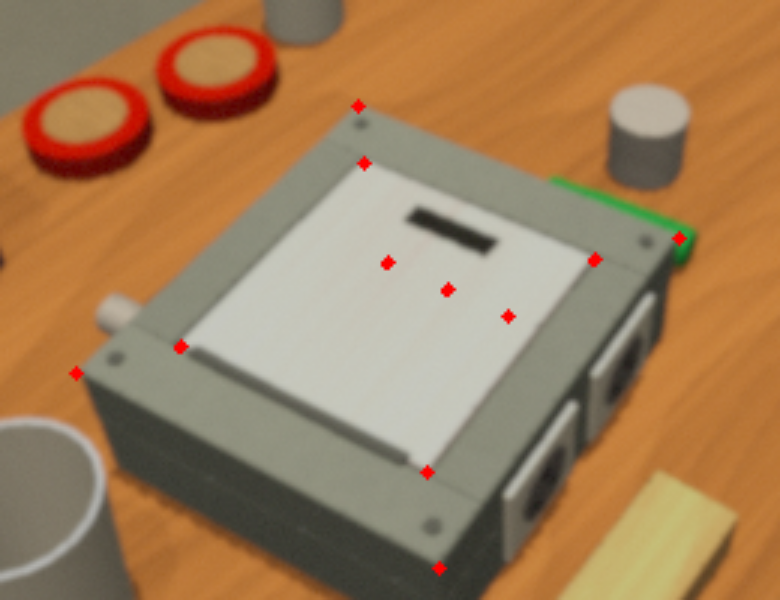

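Run:
```python
from h import *
p=[595.3,90.8,9.8]
for q in ([0,-58,80],[0,-75,80],[-38,-46,60],[0,-46,60],[38,-46,60],[0,23,218],[0,112,80],[0,-112,80]): 
    w=b2w([q],p)[0];print(q,w.round(1),np.hypot(*w[:2]).round())
```

```text
[0, -58, 80] [605.2  33.6  80. ] 606.0
[0, -75, 80] [608.1  16.9  80. ] 608.0
[-38, -46, 60] [565.7  39.   60. ] 567.0
[0, -46, 60] [603.1  45.5  60. ] 605.0
[38, -46, 60] [640.6  51.9  60. ] 643.0
[0, 23, 218] [591.4 113.5 218. ] 602.0
[0, 112, 80] [576.2 201.2  80. ] 610.0
[0, -112, 80] [614.4 -19.6  80. ] 615.0
```

The model matches both pictures to about 1–2 px, giving a box pose of about (595, 91), yaw 9.8°. I'll shut the jaws, align to the box and go above the press point at box y = −53, which is world (604, 39).

drive_tool(offset=[[462,-467,0],[462,-467,0],[462,-467,0],[462,-467,0],[462,-467,0],[462,-467,0],[462,-467,0],[462,-467,0],[462,-467,0],[462,-467,0],[462,-467,0],[462,-467,0]], turn=[[0,0,0.445],[0,0,0.445],[0,0,0.445],[0,0,0.445],[0,0,0.445],[0,0,0.445],[0,0,0.445],[0,0,0.445],[0,0,0.445],[0,0,0.445],[0,0,0.445],[0,0,0.445]], jaw=[1,1,1,1,1,1,1,1,1,1,1,1])

```text
clock: 1.95
tool_pos: [554.7, 88.2, 231.5]
ee_rot: [180.0, 0.0, -170.3]
force: [0.2, 0.9, 1.6]
gripper_width: 0.001
```

drive_tool(offset=[[46,-46,-40],[46,-46,-80],[46,-46,-115],[46,-46,-115],[46,-46,-115]], turn=[[0,0,0],[0,0,0],[0,0,0],[0,0,0],[0,0,0]], jaw=[1,1,1,1,1])

```text
clock: 2.45
tool_pos: [599.4, 44.2, 117.1]
ee_rot: [180.0, -0.0, -170.2]
force: [0.7, 0.4, 0.7]
gripper_width: 0.002
```

Run:
```python
from h import *
for n in("top","side"): cv2.imwrite(f"pics/{n}2.png",ctrl.camera(n))
s=ctrl.sense(); print(s["tool_pos"],s["force"],s["joint_pos"],s["clock"])
```

```text
[600.83391267  44.57151799 120.05805198] [-0.27149577  0.77365872  1.69326169] [ 7.27548979e-01  1.85519903e+01  7.54425898e+01  7.92586790e-03
  8.56997349e+01 -9.90720701e+01] 2.55
```

View pics/side2.png

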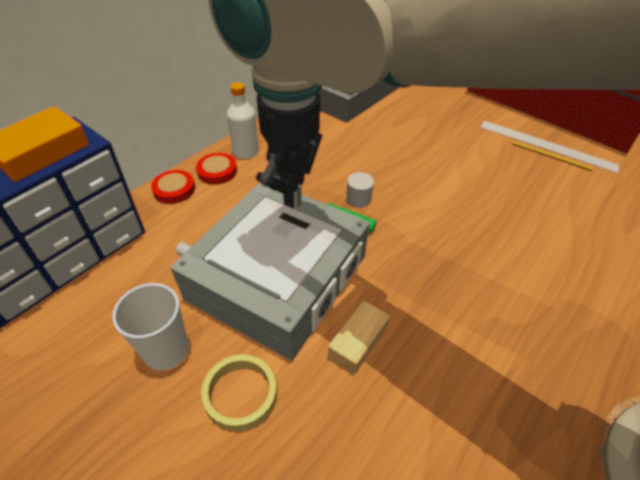

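View pics/top2.png

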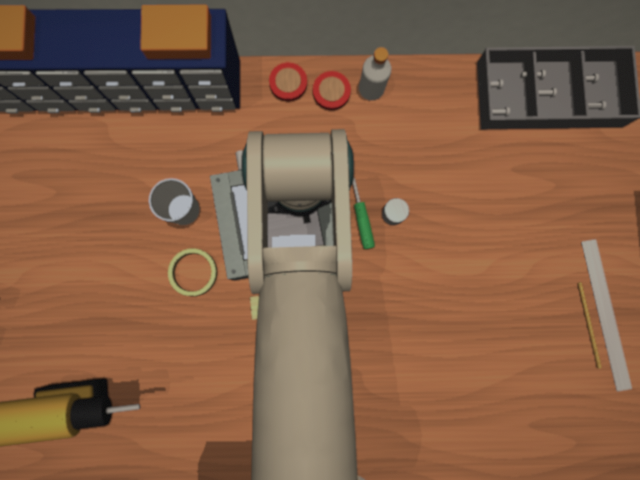

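drive_tool(offset=[[3,-5,-15],[3,-5,-28],[3,-5,-30],[3,-5,-30]], turn=[[0,0,0],[0,0,0],[0,0,0],[0,0,0]], jaw=[1,1,1,1])

```text
clock: 2.95
tool_pos: [601.9, 39.0, 85.4]
ee_rot: [180.0, -0.1, -170.2]
force: [0.6, 0.5, 0.3]
gripper_width: 0.002
```

drive_tool(offset=[[0,0,-3],[0,0,-6],[0,0,-8],[0,0,-10],[0,0,-11],[0,0,-12],[0,0,-12]], turn=[[0,0,0],[0,0,0],[0,0,0],[0,0,0],[0,0,0],[0,0,0],[0,0,0]], jaw=[1,1,1,1,1,1,1])

```text
clock: 3.65
tool_pos: [602.8, 39.0, 74.6]
ee_rot: [180.0, 0.0, -170.2]
force: [0.9, 0.3, 4.2]
gripper_width: -0.004
```

drive_tool(offset=[[0,0,-1],[0,0,-2],[0,0,-2]], turn=[[0,0,0],[0,0,0],[0,0,0]], jaw=[1,1,1])

```text
clock: 3.95
tool_pos: [602.8, 39.0, 73.2]
ee_rot: [180.0, 0.1, -170.2]
force: [-1.3, -0.3, 7.5]
gripper_width: 0.004
```

drive_tool(offset=[[0,0,-1],[0,0,-2],[0,0,-2]], turn=[[0,0,0],[0,0,0],[0,0,0]], jaw=[1,1,1])

```text
clock: 4.25
tool_pos: [603.0, 39.1, 72.9]
ee_rot: [-180.0, 0.1, -170.2]
force: [-5.9, 0.1, 17.2]
gripper_width: -0.005
```

The force is 17 N at z ≈ 73, so the cover is at its firm stop. I'll release it and back off upward, clear of the swing.

drive_tool(offset=[[0,-10,48],[0,-35,90],[0,-70,130],[-20,-110,160],[-50,-145,170],[-80,-180,170],[-80,-200,170],[-80,-200,170],[-80,-200,170],[-80,-200,170],[-80,-200,170],[-80,-200,170]], turn=[[0,0,0],[0,0,0],[0,0,0],[0,0,0],[0,0,0],[0,0,0],[0,0,0],[0,0,0],[0,0,0],[0,0,0],[0,0,0],[0,0,0]], jaw=[1,1,1,1,1,1,1,1,1,1,1,1])

```text
clock: 5.45
tool_pos: [522.8, -160.2, 240.2]
ee_rot: [180.0, -0.0, -170.2]
force: [0.1, 1.2, 0.4]
gripper_width: 0.003
```

drive_tool(offset=[[0,0,0],[0,0,0],[0,0,0],[0,0,0],[0,0,0],[0,0,0],[0,0,0]], turn=[[0,0,0],[0,0,0],[0,0,0],[0,0,0],[0,0,0],[0,0,0],[0,0,0]], jaw=[1,1,1,1,1,1,1])

```text
clock: 6.15
tool_pos: [522.5, -161.1, 240.4]
ee_rot: [180.0, 0.0, -170.3]
force: [0.5, -0.2, 0.8]
gripper_width: 0.001
```

Run:
```python
from h import *
p=[595.3,90.8,9.8]
for n in("top","side"):
    im=ctrl.camera(n); cv2.imwrite(f"pics/{n}3.png",im)
    for d in ctrl.cut_out(n,"reset_top")[:3]: print(n,d["conf"],d["xy"],d["pixels"].sum())
    for x in(-38,0,38): print(n,x,proj(b2w([[x,-46,60],[x,-46,50]],p),ctrl.camera_model(n)).round(1).tolist())
    c=proj(b2w([[0,-30,80]],p),ctrl.camera_model(n))[0].astype(int)
    cv2.imwrite(f"pics/{n}3z.png",cv2.resize(im[c[1]-70:c[1]+70,c[0]-90:c[0]+90],None,fx=4,fy=4,interpolation=cv2.INTER_CUBIC)); print(c)
s=ctrl.sense(); print(s["tool_pos"],s["force"],s["clock"])
```

```text
top 0.4 [296.5, 194.6] 61
top -38 [[304.0, 232.0], [304.1, 232.8]]
top 0 [[300.3, 212.8], [300.4, 213.7]]
top 38 [[296.7, 193.7], [296.8, 194.8]]
[291 212]
side -38 [[313.4, 243.2], [313.4, 247.6]]
side 0 [[292.4, 233.8], [292.6, 238.2]]
side 38 [[272.1, 224.8], [272.6, 229.2]]
[286 231]
[ 522.4819677  -161.02027337  240.35222389] [-1.21873015 -0.4068561   0.68205611] 6.35
```

View pics/side3z.png

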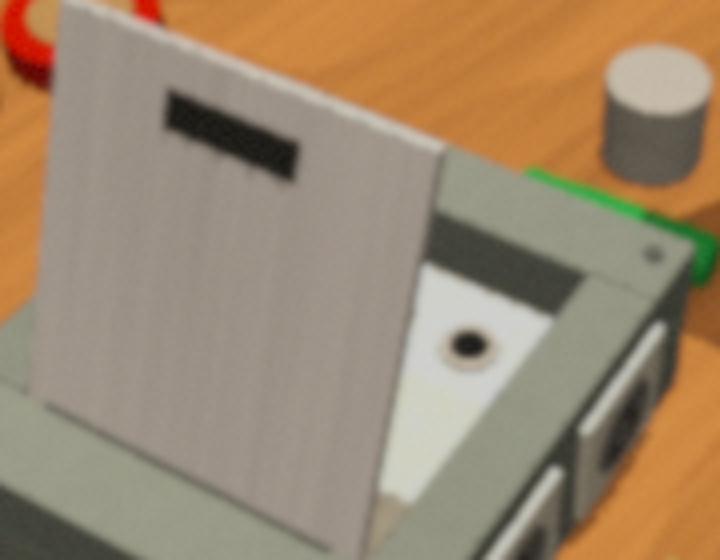

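View pics/top3z.png

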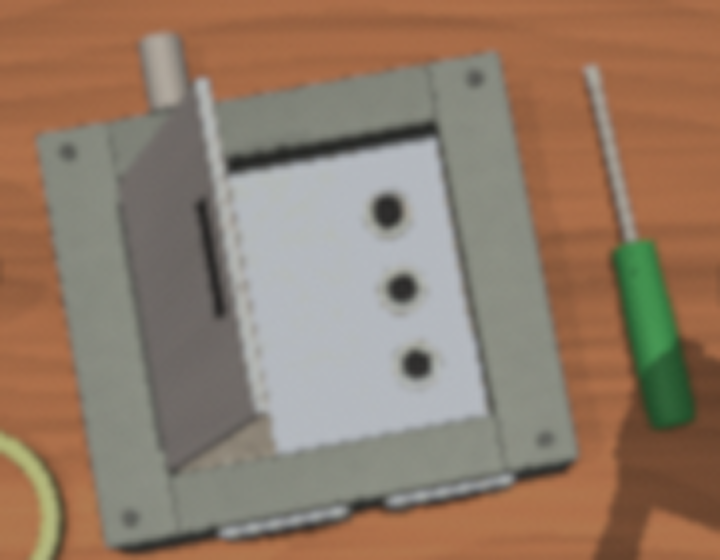

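View pics/side3.png

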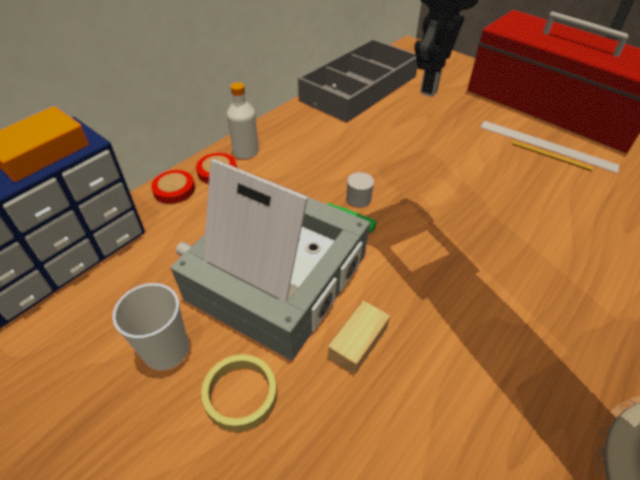

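The cover is open, about upright in the pictures. In the side view the −38 button sits at (313,247), the level of a pressed-in button. The network reports the tripped one as +38, at (296.5,194.6) in the top view, but with low confidence, so I'll compare the blob sizes.

Run:
```python
from h import *
p=[595.3,90.8,9.8]; m=ctrl.camera_model("top")
im=np.mean([ctrl.camera("top") for _ in range(4)],0).mean(2)
for x in(-38,0,38):
    c=np.round(proj(b2w([[x,-46,50]],p),m)[0]).astype(int)
    w=im[c[1]-9:c[1]+10,c[0]-8:c[0]+9]; 
    d=np.clip(150-w,0,None); yy,xx=np.mgrid[-9:10,-8:9]
    s=d.sum(); cx,cy=(d*xx).sum()/s,(d*yy).sum()/s
    print(x,s.round(),(c+[cx,cy]).round(2),"var",((d*(xx-cx)**2).sum()/s).round(2),((d*(yy-cy)**2).sum()/s).round(2),"min",w.min().round(), "pred",proj(b2w([[x,-46,60],[x,-46,50]],p),m).round(2).tolist())
```

```text
-38 3557.0 [304.73 232.58] var 3.21 3.2 min 46.0 pred [[304.01, 232.01], [304.07, 232.76]]
0 3660.0 [301.12 213.67] var 3.4 3.18 min 44.0 pred [[300.35, 212.77], [300.44, 213.71]]
38 4737.0 [297.52 194.35] var 3.54 4.65 min 43.0 pred [[296.71, 193.7], [296.84, 194.83]]
```

The +38 button is the tripped one: its blob is larger and elongated. Target is about (641, 47), a little towards the free edge for clearance from the cover. I'll come in low from −y.

drive_tool(offset=[[40,30,0],[80,60,-30],[110,95,-70],[119,120,-110],[119,150,-130],[119,180,-140],[119,208,-150],[119,208,-165],[119,208,-170],[119,208,-170]], turn=[[0,0,0],[0,0,0],[0,0,0],[0,0,0],[0,0,0],[0,0,0],[0,0,0],[0,0,0],[0,0,0],[0,0,0]], jaw=[1,1,1,1,1,1,1,1,1,1])

```text
clock: 7.55
tool_pos: [641.0, 46.0, 69.2]
ee_rot: [180.0, -0.1, -170.3]
force: [0.1, 0.2, -0.1]
gripper_width: 0.005
```

Run:
```python
from h import *
cv2.imwrite("pics/side4.png",ctrl.camera("side"))
s=ctrl.sense(); print(s["tool_pos"],s["force"],s["clock"])
```

```text
[641.48480569  45.76726245  70.27786715] [-0.41847643 -0.24397736 -0.57039851] 7.6
```

View pics/side4.png

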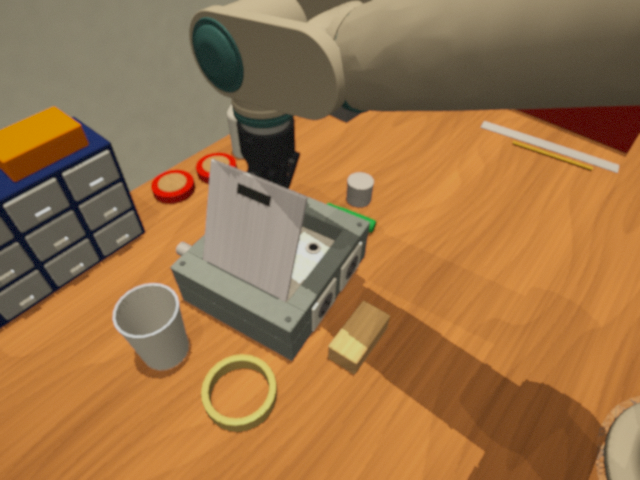

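The cover is still open and clear of the wrist. Now I press the button.

drive_tool(offset=[[0,0,-5],[0,0,-9],[0,0,-11],[0,0,-13],[0,0,-15],[0,0,-17],[0,0,-18],[0,0,-18]], turn=[[0,0,0],[0,0,0],[0,0,0],[0,0,0],[0,0,0],[0,0,0],[0,0,0],[0,0,0]], jaw=[1,1,1,1,1,1,1,1])

```text
clock: 8.4
tool_pos: [641.7, 47.0, 52.3]
ee_rot: [180.0, 0.0, -170.3]
force: [0.1, -2.1, 1.8]
gripper_width: 0.004
```

drive_tool(offset=[[0,0,-1],[0,0,-2],[0,0,-3],[0,0,-3]], turn=[[0,0,0],[0,0,0],[0,0,0],[0,0,0]], jaw=[1,1,1,1])

```text
clock: 8.8
tool_pos: [641.7, 47.0, 49.9]
ee_rot: [180.0, 0.0, -170.2]
force: [-1.2, -1.9, 6.4]
gripper_width: -0.004
```

drive_tool(offset=[[0,0,-1],[0,0,-2],[0,0,-2]], turn=[[0,0,0],[0,0,0],[0,0,0]], jaw=[1,1,1])

```text
clock: 9.1
tool_pos: [641.8, 47.0, 49.8]
ee_rot: [-180.0, 0.1, -170.2]
force: [-7.3, -3.2, 14.9]
gripper_width: 0.002
```

The button is at its firm stop: 15 N at z = 49.8. I'll retreat and verify.

drive_tool(offset=[[0,-2,35],[0,-20,65],[0,-60,100],[0,-105,140],[-30,-150,170],[-70,-180,210],[-110,-200,240],[-119,-208,240],[-119,-208,240]], turn=[[0,0,0],[0,0,0],[0,0,0],[0,0,0],[0,0,0],[0,0,0],[0,0,0],[0,0,0],[0,0,0]], jaw=[1,1,1,1,1,1,1,1,1])

```text
clock: 10.0
tool_pos: [520.7, -163.5, 291.9]
ee_rot: [-179.8, 0.3, -170.5]
force: [0.2, -0.6, 0.5]
gripper_width: -0.002
```

Run:
```python
from h import *
p=[595.3,90.0,9.8]; m=ctrl.camera_model("top")
im=np.mean([ctrl.camera("top") for _ in range(4)],0).mean(2)
for x in(-38,0,38):
    c=np.round(proj(b2w([[x,-46,50]],p),m)[0]).astype(int)
    w=im[c[1]-9:c[1]+10,c[0]-8:c[0]+9]; 
    d=np.clip(150-w,0,None); yy,xx=np.mgrid[-9:10,-8:9]
    s=d.sum(); cx,cy=(d*xx).sum()/s,(d*yy).sum()/s
    print(x,s.round(),(c+[cx,cy]).round(2),"var",((d*(xx-cx)**2).sum()/s).round(2),((d*(yy-cy)**2).sum()/s).round(2))
import math
a=math.radians(9.8)
for r,th in [(128,1.2),(128,.9),(128,.6),(128,.3),(125,0.1),(122,-.055)]:
    # outer face: normal offset 3mm from hinge axis plane
    y=75-r*math.cos(th)+3*math.sin(th); z=77+r*math.sin(th)+3*math.cos(th)
    for nm,x,yy in(("corner",0,y),("tcp",0,y+14.5)): print(th,nm,(b2w([[x,yy,z]],p)[0]).round(1))
cv2.imwrite("pics/top5.png",im)
s=ctrl.sense(); print(s["tool_pos"],s["force"],s["clock"])
```

```text
-38 3511.0 [304.73 232.58] var 3.18 3.16
0 3604.0 [301.12 213.66] var 3.36 3.14
38 3570.0 [297.62 194.9 ] var 3.1 3.24
1.2 corner [590.  121.  197.4]
1.2 tcp [587.5 135.2 197.4]
0.9 corner [595.7  87.8 179.1]
0.9 tcp [593.2 102.1 179.1]
0.6 corner [600.2  61.5 151.8]
0.6 tcp [597.8  75.8 151.8]
0.3 corner [603.2  44.3 117.7]
0.3 tcp [600.7  58.6 117.7]
0.1 corner [603.7  41.6  92.5]
0.1 tcp [601.2  55.9  92.5]
-0.055 corner [603.3  43.7  73.3]
-0.055 tcp [600.8  58.   73.3]
[ 522.70167002 -160.22065634  285.68791156] [ 0.67707625  0.23228179 -1.10063194] 10.2[ WARN:0@9.329] global loadsave.cpp:1063 imwrite_ Unsupported depth image for selected encoder is fallbacked to CV_8U.
```

View pics/top5.png

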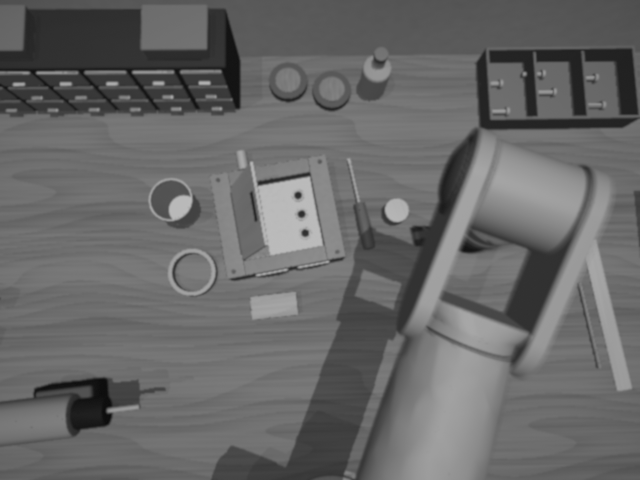

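All three buttons now look alike, so the reset is in and the cover is still open. I'll go over the top to the hinge side, behind the cover.

drive_tool(offset=[[25,40,0],[65,90,0],[65,140,0],[65,190,0],[65,240,0],[65,290,0],[65,317,0],[65,317,0],[65,317,-30],[65,317,-60],[65,317,-85],[65,317,-85]], turn=[[0,0,0],[0,0,0],[0,0,0],[0,0,0],[0,0,0],[0,0,0],[0,0,0],[0,0,0],[0,0,0],[0,0,0],[0,0,0],[0,0,0]], jaw=[1,1,1,1,1,1,1,1,1,1,1,1])

```text
clock: 11.4
tool_pos: [585.5, 156.2, 196.1]
ee_rot: [-180.0, -0.6, -170.2]
force: [-0.9, -1.2, -0.1]
gripper_width: 0.001
```

Run:
```python
from h import *
cv2.imwrite("pics/side6.png",ctrl.camera("side"))
s=ctrl.sense(); print(s["tool_pos"],s["force"],s["clock"])
```

```text
[586.45954729 156.24224553 199.35465194] [ 0.19950267 -0.04373071  0.48556188] 11.45
```

View pics/side6.png

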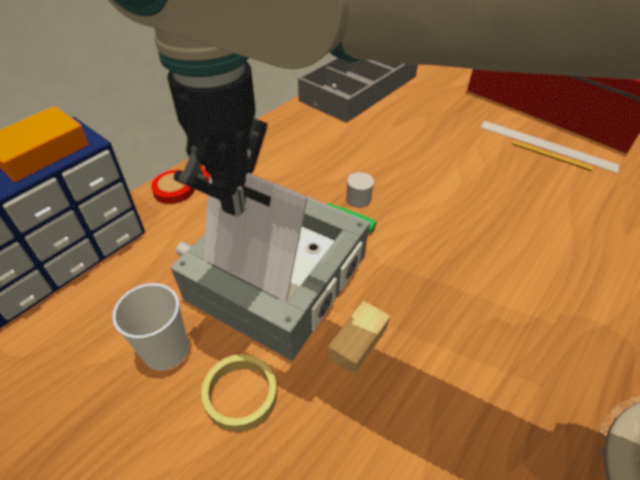

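The fingers are behind the cover near its free edge, with no contact. I'll follow the closing arc.

drive_tool(offset=[[1,-21,-2],[3,-33,-7],[5,-44,-13],[7,-54,-20],[8,-64,-29],[10,-72,-38],[11,-80,-48],[12,-87,-59],[13,-93,-70],[14,-98,-82],[15,-104,-94],[15,-104,-94]], turn=[[0,0,0],[0,0,0],[0,0,0],[0,0,0],[0,0,0],[0,0,0],[0,0,0],[0,0,0],[0,0,0],[0,0,0],[0,0,0],[0,0,0]], jaw=[1,1,1,1,1,1,1,1,1,1,1,1])

```text
clock: 12.65
tool_pos: [601.7, 51.2, 105.8]
ee_rot: [180.0, -0.2, -170.3]
force: [1.1, 0.4, 3.1]
gripper_width: 0.001
```

Run:
```python
from h import *
cv2.imwrite("pics/side7.png",ctrl.camera("side"))
s=ctrl.sense(); print(s["tool_pos"],s["force"],s["clock"])
```

```text
[601.80723748  51.47870708 106.91307095] [-0.75247801  0.42750655  2.81971232] 12.7
```

View pics/side7.png

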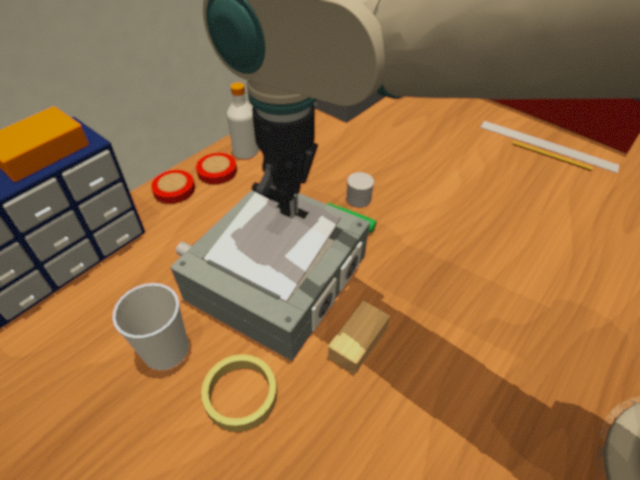

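The cover is nearly shut under the fingertips, with about 3 N on the tool. I'll keep pressing down.

drive_tool(offset=[[0,-3,-9],[0,-6,-17],[0,-8,-24],[0,-8,-28],[0,-8,-31],[0,-8,-32],[0,-8,-33],[0,-8,-33]], turn=[[0,0,0],[0,0,0],[0,0,0],[0,0,0],[0,0,0],[0,0,0],[0,0,0],[0,0,0]], jaw=[1,1,1,1,1,1,1,1])

```text
clock: 13.5
tool_pos: [602.7, 44.0, 75.6]
ee_rot: [180.0, 0.0, -170.2]
force: [1.5, 2.3, 4.9]
gripper_width: -0.001
```

drive_tool(offset=[[0,0,-1],[0,0,-2],[0,0,-3],[0,0,-3]], turn=[[0,0,0],[0,0,0],[0,0,0],[0,0,0]], jaw=[1,1,1,1])

```text
clock: 13.9
tool_pos: [602.7, 44.1, 73.4]
ee_rot: [180.0, 0.1, -170.2]
force: [-1.7, 3.4, 10.0]
gripper_width: -0.002
```

drive_tool(offset=[[0,0,-1],[0,0,-2],[0,0,-2]], turn=[[0,0,0],[0,0,0],[0,0,0]], jaw=[1,1,1])

```text
clock: 14.2
tool_pos: [602.9, 44.2, 73.2]
ee_rot: [180.0, 0.1, -170.2]
force: [-6.4, 2.5, 17.5]
gripper_width: 0.0
```

The cover is on its stop, with 17.5 N and z no longer changing. I'll lift straight off, then back away.

drive_tool(offset=[[0,0,10],[0,0,35],[0,0,75],[0,-20,115],[0,-60,150],[-30,-100,170],[-60,-145,170],[-80,-190,170],[-80,-205,170],[-80,-205,170],[-80,-205,170]], turn=[[0,0,0],[0,0,0],[0,0,0],[0,0,0],[0,0,0],[0,0,0],[0,0,0],[0,0,0],[0,0,0],[0,0,0],[0,0,0]], jaw=[1,1,1,1,1,1,1,1,1,1,1])

```text
clock: 15.3
tool_pos: [522.0, -161.2, 239.4]
ee_rot: [179.9, -0.1, -170.3]
force: [0.7, -0.7, -0.7]
gripper_width: -0.0
```

drive_tool(offset=[[0,0,0],[0,0,0],[0,0,0],[0,0,0],[0,0,0],[0,0,0]], turn=[[0,0,0],[0,0,0],[0,0,0],[0,0,0],[0,0,0],[0,0,0]], jaw=[1,1,1,1,1,1])

```text
clock: 15.9
tool_pos: [522.5, -160.9, 240.4]
ee_rot: [180.0, 0.0, -170.2]
force: [0.2, -0.5, -0.1]
gripper_width: 0.001
```

Run:
```python
from h import *
for n in("top","side"):
    a=ctrl.camera(n); cv2.imwrite(f"pics/{n}8.png",a)
    b=cv2.imread(f"pics/{n}0.png"); m=ctrl.camera_model(n)
    h=cv2.convexHull(proj(b2w([[x,y,80] for x in(-69,69) for y in(-74,74)],[595.3,90,9.8]),m).astype(np.float32)).astype(int)
    k=np.zeros((480,640),np.uint8); cv2.fillConvexPoly(k,h,1)
    print(n,cv2.absdiff(a,b)[k>0].mean(),np.percentile(cv2.absdiff(a,b)[k>0],99))
s=ctrl.sense(); print(s["tool_pos"],s["force"],s["clock"])
```

```text
top 6.879143294237634 8.0
side 6.223162324290446 8.0
[ 522.46078411 -161.0129269   240.32259773] [0.54466346 0.15332172 0.0496372 ] 16.0
```

View pics/side8.png

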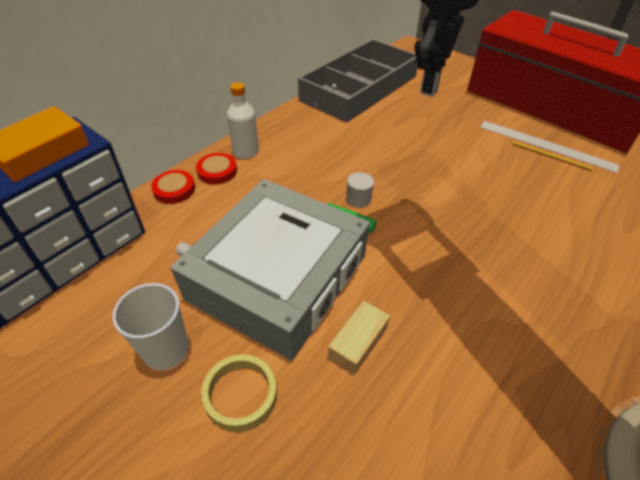

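View pics/top8.png

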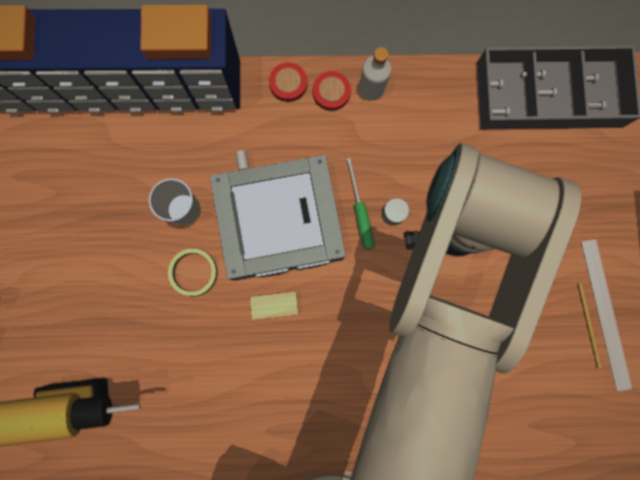

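The cover is flush in both views, with its strip at (305,210) in the top view as at the start. The bystanders haven't moved and the arm is clear, so I'm handing in.

```bash
python3 -c "
from station import ctrl
print(ctrl.hand_in())"
```

```text
the job is handed in; nothing more can be done
None
```

I opened the power box, reset the tripped button and latched the cover shut again. The job was handed in at about 16 s of the 54 s allowed; `hand_in()` reports no verdict.

- **Opening:** I pressed the cover to its stop at 17 N and let go, and the pictures showed it wide open.
- **Reset:** The tripped button was the far one, at +38 mm. The network named it with only 0.4 confidence, so I checked that its spot in the top view was larger and longer than the others. I pushed it to its firm stop at 15 N, with the fingertips 49.8 mm above the bench (fully in is 50 mm). Afterwards all three buttons looked alike.
- **Closing:** I pushed the cover round from the hinge side and pressed it to its stop at 17.5 N. After I let go it stayed flush for over 1.5 s, and both cameras matched the starting pictures apart from a small overall brightness difference.
- **Other things on the bench:** By eye, all five bystanders are where they were. The arm is parked clear of everything, with no contact force beyond sensor noise.

No check failed. The 15 to 17.5 N readings went a little over the 8 to 15 N given for the cover, because I pressed on past the stop to be sure of it; this stayed well under the force limits.

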